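# Slide the iron rest onto its mat and park the iron

## Task

Slide the white ceramic iron rest flat across the worktop, without lifting it off, until it lies wholly on the dark rectangular rubber mat with its sides parallel to the mat's. Then pick up the cordless iron by its handle, keep it upright, and set it down gently, sole flat, centred on the free face of the rest and in line with it, nose pointing away from the rest's raised bar, and let go. Leave the other things on the worktop where they are.

Things in the scene. Friction and masses are not known exactly. Their poses are not given: they have to be found in the camera images.
- mat: Dark rubber rectangle, 250 (its x) by 160 (its y) mm, let in flush with the worktop: it makes no step and nothing catches on it. Fixed. Origin: its centre, at worktop height. Its x axis is the long side and points roughly away from the robot.
- plate: White ceramic iron rest: loose slab 220 (its x) by 130 (its y) by 10 mm, 0.5 to 0.85 kg, too wide to grip across; a raised bar on its -x end can be pinched from above. Origin: centre of its underside (height 0 on the worktop); z up. At the start its x is within 0.6 rad of the mat's x, the bar at the end nearer the robot; the way to the mat is clear.
- plate_bar (a point): Middle of the rest's raised bar, 102 mm from the slab's origin towards -x and 22 mm above its underside. The bar is 16 mm thick (plate x), 90 mm long (plate y) and 24 mm high above the slab, its top 34 mm above the worktop; its outer face is level with the slab's end. Axes as plate.
- plate_seat (a point): Centre of the free top face of the rest (204 by 130 mm, flat, beside the bar), 8 mm from the slab's origin towards +x, 10 mm above its underside. Axes as plate.
- iron: Cordless travel iron with steel sole, white shell and black handle, 165 mm long (its x, nose at +x), 88 mm wide, 99 mm high, about 0.55 to 0.9 kg, standing flat on its sole on the worktop. Origin: middle of the sole's underside; z up.
- iron_handle (a point): Grip point of the iron, 88 mm above the sole, over its origin and close to its balance point: middle of a straight black bar along the iron's x, 26 mm wide (iron y) and 22 mm high, 99 mm above the sole at its top, with at least 25 mm of free height under it and 60 mm of free length between its posts.
- iron_nose (a point): Tip of the iron's sole, 83 mm from its origin along its x.
- brush: Bystander: wooden clothes brush, 140 (its x) by 42 by 38 mm, lying bristles down at the far side. Origin: under its middle.
- tin: Bystander: flat round tin, 72 mm across, 24 mm high, near the robot. Origin: underside centre.
- jar: Bystander: small jar with a steel cap, 52 mm across, 75 mm high, at the far side. Origin: underside centre.
- detergent: Bystander: tall white bottle, 84 mm across, 210 mm high, far right. Origin: underside centre.
- scoop: Bystander: clear measuring cup, 70 mm across, 55 mm high, at the right. Origin: underside centre.
- spray: Bystander: grey bottle, 60 mm across, 170 mm high, near right. Origin: underside centre.

How it is judged:
On the way, in this order (a step that is already met when the one before it is completed fails the run):
1. the iron rest lies flat on the mat, within 17 mm of its centre along each side and within 0.12 rad of parallel, at rest (x of plate in the frame of mat between -0.017 and 0.017 m and y of plate in the frame of mat between -0.017 and 0.017 m and angle between the x axis of plate and the x axis of mat, either way round below 0.12 rad and angle between plate's own z axis and vertical below 0.04 rad and height (world z) of plate below 0.004 m and linear speed of plate below 0.01 m/s), for 0.2 s.
2. the iron stands flat on the rest, centred within 22 mm along each axis and in line within 0.2 rad, nose away from the bar (x of iron in the frame of plate_seat between -0.022 and 0.022 m and y of iron in the frame of plate_seat between -0.022 and 0.022 m and z of iron in the frame of plate_seat between -0.004 and 0.004 m and x of iron_nose in the frame of plate_seat above 0.05 m and angle between the x axis of iron and the x axis of plate, either way round below 0.2 rad and angle between iron's own z axis and vertical below 0.05 rad and linear speed of iron below 0.01 m/s), for 0.2 s.
At the end, for the whole second after the job is handed in: The rest lies flat on the mat (centre within 17 mm along each mat axis, sides within 0.12 rad of parallel) and the iron stands flat on the rest's free face (within 22 mm of its centre along each axis, within 0.2 rad of in line, nose away from the bar), both released and at rest (all of step 1 and all of step 2 and contact force between the fingers and iron below 0.2 N and contact force between the fingers and plate below 0.2 N); the robot touches nothing.
It fails at once if the rest is lifted (more than 10 mm) or tipped (more than 0.12 rad) off the worktop (height (world z) of plate above 0.01 m or angle between plate's own z axis and vertical above 0.12 rad).
It fails at once if the iron is tipped more than 0.6 rad (angle between iron's own z axis and vertical above 0.6 rad).
It fails at once if the iron is banged down on the rest (over 80 N) (contact force between iron and plate above 80 N).
It fails at once if a bystander is moved more than 40 mm (distance of any of brush, tin, jar, detergent, scoop, spray from where it was at the start of the episode above 0.04 m).
It also fails if it takes over 64 s, if anything falls off the work surface, if the arm or the gripper's body presses on something with over 40 N, if the wrist force passes 120 N, or if a joint passes its speed limit or range.

## Robot

A 6-joint arm with a two-finger parallel gripper is mounted at the origin on the work surface. World frame = base frame: x ahead of the robot, y to its left, z up, the work surface at z = 0. Lengths are in m, angles in rad, forces in N, time in s.
With the tool pointing down it reaches from about 0.35 to 0.85 m from the base axis. Payload 8.1 kg.
Tool frame: the origin (TCP) lies at the very end of the fingers, on their centre line; the grasp point (between the pads) lies 19 mm behind it; z points along the fingers, y is the line along which they close (so a half turn about z gives the same grasp; the last joint's range is limited). The gripper opens to 93 mm and grips with 3 to 60 N. Pads are 15 mm wide; open, the fingers measure 128 mm over their backs; the gripper's body (75 mm by 188 mm) begins 65 mm behind the grasp point.
Start: joints at [1.016, 0.13, 1.488, -0, 1.523, -0.085], TCP at [0.272, 0.535, 0.219] pointing down, gripper open.
Joint ranges: [-2.96, 2.96], [-0.89, 2.26], [0.02, 2.5], [-1.34, 4.48], [0, 2.73], [-2.66, 2.66]. Speed limits (rad/s): [2.39, 2.39, 2.79, 3.14, 3.14, 3.14].

## Interface

Orientations are given as a rotation vector (axis times angle).
In Python, from plant import robot, imaging gives the robot as it stands.
- The arm moves only by the tool jog_arm, never from a script. Its argument "rows" is a list of rows, each a list of 2 entries, a list of its own where there are three numbers: the shift along the tool's x, y, z each as a share of 0.2 m, from -1 to 1, then the turn, a rotation vector about the tool's x, y, z each as a share of pi/2 rad, from -1 to 1. A call has 1 to 5 rows; each row is the pose to reach, as a shift and turn from the pose commanded when the call began, along the tool's axes at that moment; what a row does not reach only later rows make up. A row lasts 1/10 s, in which the tool goes at most 50 mm and 8.59 degrees, less where a joint would pass 70% of its speed; a pose out of reach is approached as far as the arm can. A call with a number of a shift or a turn outside -1 to 1 is refused whole. A call with a gripper value outside its range is refused whole. "hand" is the closure, from -1 (fully open) to 1 (shut), set as the call begins (left out, the last holds). The fingers move at their own pace and stop on an object; "squeeze" is the grip in N (left out, the last holds). Time passes only in rows, so rows that repeat a pose let the fingers close. It gives the time, the measured TCP pose, the force, the opening and the grip force at its end, in the units of the state.
- robot.read_state(): the state, without advancing time (a new reading comes with each control period).
- imaging.read_camera(name): name is "scene" or "side" or "wrist"; returns a dict with "frame" (384x512x3 uint8, red, green, blue), "vertical_fov" (degrees; the focal length in pixels is half the picture's height over the tangent of half this angle, whatever the lens; pixels are square), "cx", "cy" (the principal point, pixels), "R" (3x3) and "t" (3): a world point X has camera coordinates R X + t. Camera axes: x right, y down, z forward; pixel columns grow to the right and rows downward; lengths in m; the calibration is good to about 2 mm. A picture is of the moment at which its call begins. There is no depth.
- robot.close_job(): hands the job in; it is judged then, once.
The state is a dict: "t": time; "q": joint angles; "dq": joint speeds; "joint_torque": joint torques, N m; "tool_pos": TCP position; "orientation": TCP orientation; "force": force on the tool from outside, world axes, zero at the start; "wrist_torque": the same for the moment, N m; "opening": finger opening in m; "gripper_force": force on a finger pad.
Only numpy, scipy, OpenCV 4.12 (cv2) and the standard library are available. Lean on these libraries where they do the work, as an engineer would, in place of code of your own. Each camera call takes 0.05 s, during which the arm holds its last target. There are 200 camera calls.

## Working session

There is one attempt and no reset: what is moved stays moved. The work goes in short steps, Python scripts to look and compute and a tool call to move; the robot and the scene stay as the last step left them, time stands still between calls to the robot, and variables do not carry over. Pictures are saved under pics/ and viewed, at most 10 in all, crops included, and the job is handed in when it is done.

Besides the shell and the picture viewer there is one more tool, called after ">>>" as name(argument=value, ...), one argument or row to a line, values as JSON. jog_arm: Moves the arm, as the interface text tells. Its arguments: {"type":"object","properties":{"rows":{"type":"array"},"hand":{"type":"number"},"squeeze":{"type":"number"}},"required":["rows"]}

```bash
mkdir -p pics; ls; python3 - <<'E'
from plant import robot, imaging
import cv2,pickle,numpy as np
s=robot.read_state();print({k:np.round(s[k],3) for k in s})
d={}
for n in("scene","side"):
    c=imaging.read_camera(n);d[n]=c
    print(n,c["vertical_fov"],c["cx"],c["cy"],np.round(-np.array(c["R"]).T@c["t"],3))
    cv2.imwrite(f"pics/{n}0.png",c["frame"][:,:,::-1])
pickle.dump(d,open("cam0.pkl","wb"))
E
```

```text
pics
{'t': np.float64(0.0), 'q': array([ 1.016,  0.131,  1.489, -0.   ,  1.523, -0.085]), 'dq': array([-0.   ,  0.   ,  0.001, -0.002,  0.   , -0.001]), 'joint_torque': array([-1.0000e-03, -5.5985e+01, -4.9175e+01,  7.7000e-02,  3.6000e-02,
       -0.0000e+00]), 'tool_pos': array([0.271, 0.535, 0.218]), 'orientation': array([-7.310e-01, -3.055e+00,  3.000e-03]), 'force': array([-0.576, -0.275,  0.064]), 'wrist_torque': array([-0.034, -0.053,  0.004]), 'gripper_force': np.float64(0.0), 'opening': np.float64(0.093)}
scene 52.1400122200767 257.5053926517873 185.7253573134281 [0.919 0.356 0.898]
side 56.872811620862045 258.8696928868736 192.7037133952104 [ 0.391 -0.979  0.697]
```

View pics/scene0.png

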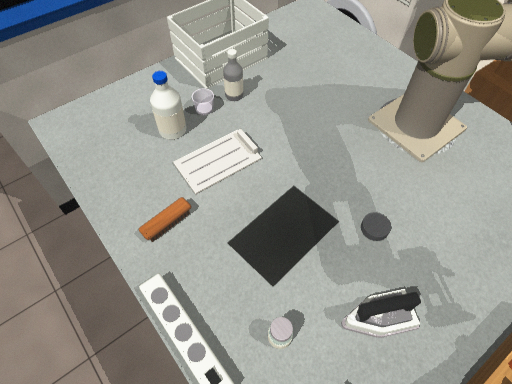

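View pics/side0.png

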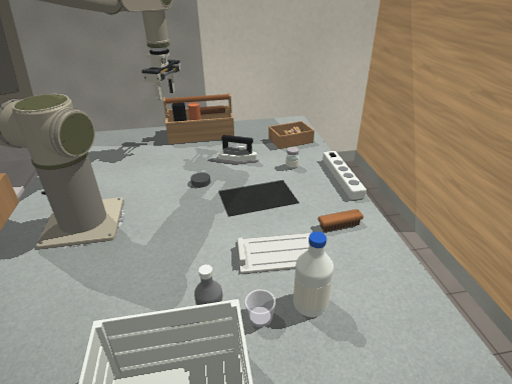

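The scene view shows the mat at about (284,235), the rest at (218,160) with its bar at (246,142), and the iron at (385,312) with its nose towards (345,325). I'll rectify these regions onto their planes and fit them.

```bash
cat > h.py <<'E'
import numpy as np,cv2
def K(c):
    f=c["frame"].shape[0]/2/np.tan(np.radians(c["vertical_fov"])/2)
    return np.array([[f,0,c["cx"]],[0,f,c["cy"]],[0,0,1]])
def H(c,z):  # plane (x,y,1)->pixel
    R=np.array(c["R"]);t=np.array(c["t"]).ravel()
    return K(c)@np.c_[R[:,0],R[:,1],R[:,2]*z+t]
def ray(c,uv,z):
    p=np.linalg.inv(H(c,z))@np.r_[uv,1];return p[:2]/p[2]
def proj(c,X):
    p=K(c)@(np.array(c["R"])@X+np.array(c["t"]).ravel());return p[:2]/p[2]
def top(c,z,x0,x1,y0,y1,s=1000):  # rectified: col=(x-x0)*s,row=(y-y0)*s
    A=np.array([[1/s,0,x0],[0,1/s,y0],[0,0,1]])
    return cv2.warpPerspective(c["frame"],H(c,z)@A,(int((x1-x0)*s),int((y1-y0)*s)),flags=cv2.INTER_LINEAR|cv2.WARP_INVERSE_MAP)
def rect(mask,x0,y0,s=1000):
    n,l,st,ce=cv2.connectedComponentsWithStats(mask.astype(np.uint8))
    i=1+np.argmax(st[1:,4]);(c,wh,a)=cv2.minAreaRect(np.argwhere(l==i)[:,::-1].astype(np.float32))
    return np.round([c[0]/s+x0,c[1]/s+y0],4),np.round(wh,1),a,st[i,4]
E
python3 - <<'E'
import pickle,cv2,numpy as np
from h import *
d=pickle.load(open("cam0.pkl","rb"))
for n,p in(("scene",(284,235)),("scene",(218,160)),("scene",(385,315)),("side",(258,198)),("side",(280,252)),("side",(237,155))): print(n,p,ray(d[n],p,0).round(3))
rows=[]
for n in d:
    g=top(d[n],0,.35,.75,-.3,.45)
    m=g.max(2)<50; print(n,"mat",rect(m[250:620],.35,-.3+.25))
    g2=top(d[n],.01,.35,.75,-.3,.45)
    rows.append(np.hstack([g2,]))
cv2.imwrite("pics/top.png",cv2.resize(np.hstack(rows),None,fx=.8,fy=.8,interpolation=cv2.INTER_AREA)[:,:,::-1])
E
```

```text
scene (284, 235) [0.574 0.04 ]
scene (218, 160) [ 0.569 -0.263]
scene (385, 315) [0.523 0.335]
side (258, 198) [0.568 0.026]
side (280, 252) [ 0.581 -0.254]
side (237, 155) [0.539 0.361]
scene mat (array([0.5673, 0.0334]), array([244.8, 153.4]), 6.742586135864258, np.int32(28842))
side mat (array([0.5676, 0.0331]), array([243.5, 150.8]), 6.613461017608643, np.int32(17366))
```

View pics/top.png

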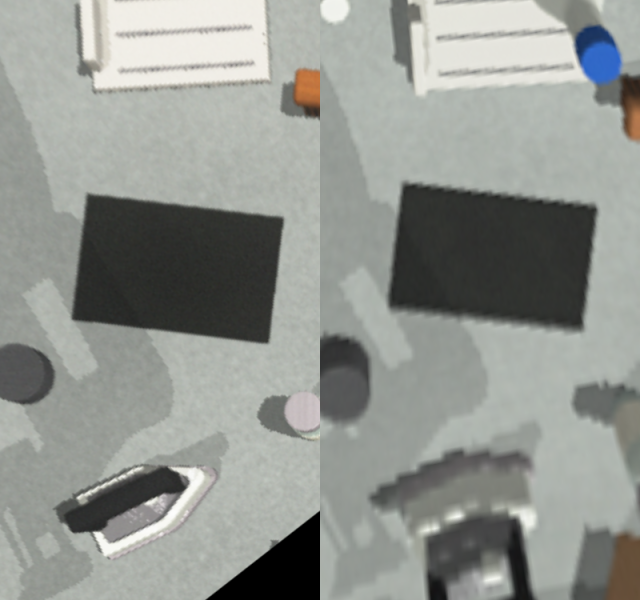

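Mat: centre (0.5675, 0.033), yaw +6.7°. The two cameras agree on this. Next I'll rectify the rest at z=0.01 and 0.034, and the iron at z=0 and 0.099.

```bash
python3 - <<'E'
import pickle,cv2,numpy as np
from h import *
d=pickle.load(open("cam0.pkl","rb"));c=d["scene"]
b=(.4,.72,-.36,-.16)
a=top(c,.01,*b);e=top(c,.034,*b)
i=(.38,.7,.2,.4); f=top(c,0.0,*i);g=top(c,.099,*i)
def grid(m,b):
    m=m.copy()
    for k in range(0,m.shape[1],20): cv2.line(m,(k,0),(k,5 if k%100 else 12),(255,0,0))
    for k in range(0,m.shape[0],20): cv2.line(m,(0,k),(5 if k%100 else 12,k),(255,0,0))
    return m
cv2.imwrite("pics/z.png",cv2.resize(np.vstack([np.hstack([grid(a,b),grid(e,b)]),np.hstack([grid(f,i),grid(g,i)])]),None,fx=1.25,fy=1.25)[:,:,::-1])
m=(a.min(2)>205);m=cv2.morphologyEx(m.astype(np.uint8),cv2.MORPH_CLOSE,np.ones((9,9)));print(rect(m,.4,-.36))
m=(g.max(2)<45);print(rect(m,.38,.2))
E
```

```text
(array([ 0.5674, -0.2604]), array([130.1, 229.5]), 86.73983001708984, np.int32(27694))
(array([0.5161, 0.3557]), array([ 9.4, 34.4]), 63.43495178222656, np.int32(172))
```

View pics/z.png

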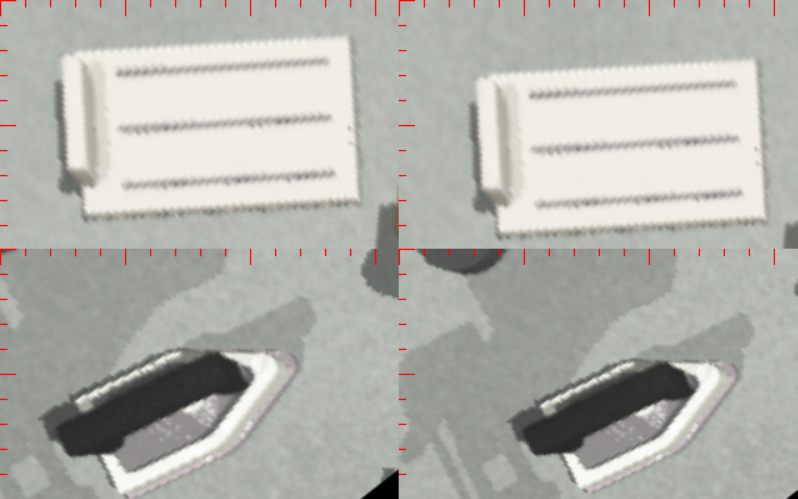

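```bash
cat > plan.py <<'E'
# usage: plan.py x y z psi : shares (tool axes) to reach TCP with tool y axis at world yaw psi (mod pi), tool down
import sys,numpy as np
from scipy.spatial.transform import Rotation as Rn
from plant import robot
s=robot.read_state();p=np.array(s["tool_pos"]);R=Rn.from_rotvec(s["orientation"])
x,y,z,psi=map(float,sys.argv[1:5])
best=None
for k in(0,np.pi):
    a=psi+k;ty=np.array([np.cos(a),np.sin(a),0]);tz=np.array([0,0,-1.])
    T=Rn.from_matrix(np.c_[np.cross(ty,tz),ty,tz]);v=(R.inv()*T).as_rotvec()
    print("turn",(v/(np.pi/2)).round(4),"q6->",round(s["q"][5]+v[2],2) )
d=R.inv().apply(np.array([x,y,z])-p)/.2
print("shift",d.round(4),"max/5:",(abs(d).max()),"pos",p.round(4),"F",np.round(s["force"],1),"q",np.round(s["q"],2),"t",round(float(s["t"]),2))
yv=R.apply([0,1,0]);print("tool y yaw",np.arctan2(yv[1],yv[0]).round(4),"R",R.as_matrix().round(3).tolist())
E
python3 plan.py .4706 -.2537 .15 -.057; python3 - <<'E'
import pickle
from h import *
d=pickle.load(open("cam0.pkl","rb"));c=d["scene"]
for n,p in(("spray",(234,98)),("scoop",(205,112)),("det",(172,135)),("tin",(376,228)),("jar",(281,342)),("brush",(165,222))): print(n,ray(c,p,0).round(3))
E
```

```text
turn [-9.000e-04  5.000e-04  7.372e-01] q6-> 1.07
turn [-6.0000e-04 -1.1000e-03 -1.2628e+00] q6-> -2.07
shift [-2.6727 -3.0628  0.3432] max/5: 3.062809965937426 pos [0.2713 0.5346 0.2177] F [0.4 0.3 0.1] q [ 1.02  0.13  1.49 -0.    1.52 -0.09] t 0.1
tool y yaw 1.101 R [[-0.892, 0.453, -0.001], [0.453, 0.892, -0.001], [0.0, -0.002, -1.0]]
spray [ 0.381 -0.442]
scoop [ 0.491 -0.447]
det [ 0.624 -0.427]
tin [0.372 0.17 ]
jar [0.747 0.235]
brush [ 0.795 -0.179]
```

>>> jog_arm(
  rows=[
    [[-0.18,-0.21,0],[0,0,0.09]],
    [[-0.36,-0.42,0],[0,0,0.18]],
    [[-0.54,-0.63,0],[0,0,0.27]],
    [[-0.72,-0.84,0],[0,0,0.36]],
    [[-0.85,-1,0],[0,0,0.45]],
  ],
  hand=-1,
  squeeze=55,
)

```text
t: 0.6
tool_pos: [0.3297, 0.29, 0.2181]
orientation: [-1.75, -2.609, 0.001]
force: [1.3, 0.6, 0.9]
opening: 0.0926
gripper_force: 0.0
```

```bash
python3 plan.py .4706 -.2537 .15 -.057
```

```text
turn [-2.000e-04  2.000e-04  2.839e-01] q6-> 0.66
turn [-3.0000e-04 -3.0000e-04 -1.7161e+00] q6-> -2.48
shift [-2.7825 -0.3788  0.3415] max/5: 2.7824657739873895 pos [0.3297 0.29   0.2181] F [1.3 0.6 0.9] q [ 0.6  -0.32  1.91 -0.    1.55  0.22] t 0.6
tool y yaw 0.3889 R [[-0.379, 0.925, -0.0], [0.925, 0.379, -0.0], [-0.0, -0.0, -1.0]]
```

>>> jog_arm(
  rows=[
    [[-0.2,-0.03,0],[0,0,0.07]],
    [[-0.4,-0.06,0],[0,0,0.14]],
    [[-0.6,-0.09,0],[0,0,0.21]],
    [[-0.8,-0.12,0],[0,0,0.284]],
    [[-1,-0.15,0],[0,0,0.284]],
  ],
)

```text
t: 1.1
tool_pos: [0.3789, 0.0941, 0.2184]
orientation: [2.283, 2.158, 0.0]
force: [0.3, -0.9, 0.2]
opening: 0.0928
gripper_force: 0.0
```

```bash
python3 plan.py .4706 -.2537 .15 -.057
```

```text
turn [0.0001 0.     0.0006] q6-> 0.17
turn [-0.0000e+00  1.0000e-04 -1.9994e+00] q6-> -2.97
shift [-1.7107  0.5552  0.3423] max/5: 1.7107301010123448 pos [0.3789 0.0941 0.2184] F [ 0.3 -0.9  0.2] q [ 0.11 -0.47  2.02 -0.    1.59  0.17] t 1.1
tool y yaw -0.056 R [[0.056, 0.998, 0.0], [0.998, -0.056, -0.0], [-0.0, 0.0, -1.0]]
```

>>> jog_arm(
  rows=[
    [[-0.2,0.06,0],[0,0,0]],
    [[-0.4,0.12,0],[0,0,0]],
    [[-0.6,0.18,0],[0,0,0]],
    [[-0.8,0.24,0],[0,0,0]],
    [[-1,0.3,0],[0,0,0]],
  ],
)

```text
t: 1.6
tool_pos: [0.4284, -0.1089, 0.2184]
orientation: [-2.279, -2.162, -0.0]
force: [0.8, -0.1, 0.4]
opening: 0.0934
gripper_force: 0.0
```

>>> jog_arm(
  rows=[
    [[-0.2,0.06,0.08],[0,0,0]],
    [[-0.4,0.12,0.16],[0,0,0]],
    [[-0.6,0.18,0.24],[0,0,0]],
    [[-0.65,0.23,0.3],[0,0,0]],
    [[-0.65,0.23,0.3],[0,0,0]],
  ],
)

```text
t: 2.1
tool_pos: [0.4665, -0.2402, 0.1558]
orientation: [-2.278, -2.157, 0.002]
force: [-0.6, 0.8, -0.7]
opening: 0.0934
gripper_force: 0.0
```

```bash
python3 plan.py .4706 -.2537 .014 -.057; python3 - <<'E'
from plant import imaging
import cv2
c=imaging.read_camera("wrist");cv2.imwrite("pics/w1.png",c["frame"][:,:,::-1]);print(c["R"],c["t"],c["vertical_fov"])
E
```

```text
turn [-0.0025 -0.0014  0.0017] q6-> -0.52
turn [ 0.0022 -0.004  -1.9983] q6-> -3.66
shift [-0.0681  0.0268  0.7089] max/5: 0.7088801315960753 pos [ 0.4665 -0.2402  0.1558] F [-0.6  0.8 -0.7] q [-0.57 -0.03  1.77 -0.    1.41 -0.52] t 2.1
tool y yaw -0.0543 R [[0.054, 0.999, -0.004], [0.999, -0.054, 0.002], [0.002, -0.004, -1.0]]
[[ 0.99857716 -0.05321492 -0.00343981]
 [-0.04997474 -0.95637996  0.28781922]
 [-0.01860604 -0.2872378  -0.95767858]] [-0.47829257 -0.22083777  0.27199397] 61.74010236951816
```

View pics/w1.png

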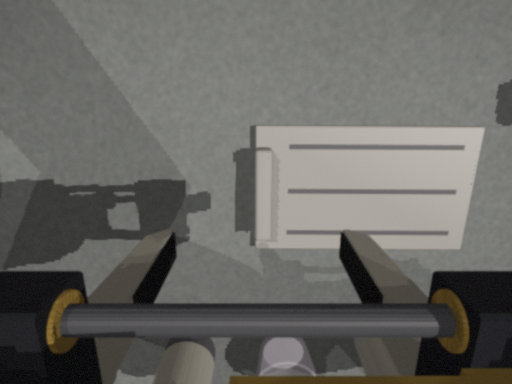

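The wrist view shows the rest with corners at about (255,127), (483,127), (462,248) and (256,248). The bar spans columns 256–275, and the fingers sit either side of it. I'll back-project these as a check.

```bash
python3 - <<'E'
from plant import imaging
from h import *
c=imaging.read_camera("wrist")
P=np.array([ray(c,p,.01) for p in((255,127),(483,127),(462,248),(256,248))]);print(P.round(4),P.mean(0))
print(np.linalg.norm(P[1]-P[0]),np.linalg.norm(P[1]-P[2]), np.arctan2(*(P[1]-P[0])[::-1]),np.arctan2(*(P[2]-P[3])[::-1]))
print([ray(c,p,.034).round(4) for p in((257,150),(271,150),(271,241),(257,241))])
E
python3 plan.py .4706 -.2537 .014 -.057
```

```text
[[ 0.467  -0.1858]
 [ 0.6854 -0.1972]
 [ 0.682  -0.3249]
 [ 0.4612 -0.3137]] [ 0.57390489 -0.25539373]
0.21863647800942498 0.127825375553567 -0.05191822256467352 -0.05088487105675505
[array([ 0.4681, -0.2042]), array([ 0.4807, -0.2048]), array([ 0.4771, -0.2949]), array([ 0.4634, -0.2942])]
turn [-0.001  -0.0008  0.003 ] q6-> -0.51
turn [ 1.200e-03 -1.600e-03 -1.997e+00] q6-> -3.66
shift [-0.0744  0.0224  0.7205] max/5: 0.7204697571412902 pos [ 0.4671 -0.2388  0.1581] F [-0.4  0.3  0.6] q [-0.57 -0.04  1.77  0.    1.41 -0.52] t 2.2
tool y yaw -0.0523 R [[0.052, 0.999, -0.002], [0.999, -0.052, 0.001], [0.001, -0.002, -1.0]]
```

>>> jog_arm(
  rows=[
    [[-0.06,0.026,0.15],[0,0,0]],
    [[-0.06,0.026,0.3],[0,0,0]],
    [[-0.06,0.026,0.45],[0,0,0]],
    [[-0.06,0.026,0.5],[0,0,0]],
    [[-0.06,0.026,0.5],[0,0,0]],
  ],
)

```text
t: 2.7
tool_pos: [0.4714, -0.2501, 0.0579]
orientation: [-2.275, -2.163, 0.001]
force: [0.2, -0.9, 0.9]
opening: 0.0928
gripper_force: 0.0
```

```bash
python3 plan.py .4717 -.2505 .014 -.053
```

```text
turn [-0.0014 -0.0009  0.0014] q6-> -0.53
turn [ 1.4000e-03 -2.2000e-03 -1.9986e+00] q6-> -3.67
shift [-0.0022  0.002   0.2197] max/5: 0.21966529654552322 pos [ 0.4714 -0.2501  0.0579] F [ 0.2 -0.9  0.9] q [-0.58  0.09  1.83  0.    1.22 -0.53] t 2.7
tool y yaw -0.0508 R [[0.051, 0.999, -0.002], [0.999, -0.051, 0.001], [0.001, -0.002, -1.0]]
```

>>> jog_arm(
  rows=[
    [[0,0,0.08],[0,0,0]],
    [[0,0,0.15],[0,0,0]],
    [[0,0,0.215],[0,0,0]],
    [[0,0,0.215],[0,0,0]],
    [[0,0,0.215],[0,0,0]],
  ],
)

```text
t: 3.2
tool_pos: [0.4723, -0.2515, 0.0157]
orientation: [-2.278, -2.163, 0.0]
force: [1.1, -0.2, -0.0]
opening: 0.093
gripper_force: 0.0
```

>>> jog_arm(
  rows=[
    [[0,0,0],[0,0,0]],
    [[0,0,0],[0,0,0]],
    [[0,0,0],[0,0,0]],
    [[0,0,0],[0,0,0]],
    [[0,0,0],[0,0,0]],
  ],
  hand=1,
  squeeze=50,
)

```text
t: 3.7
tool_pos: [0.4723, -0.2517, 0.0158]
orientation: [2.278, 2.163, 0.0]
force: [-0.2, -0.6, 0.5]
opening: 0.0573
gripper_force: 0.0
```

>>> jog_arm(
  rows=[
    [[0,0,0],[0,0,0]],
    [[0,0,0],[0,0,0]],
    [[0,0,0],[0,0,0]],
  ],
)

```text
t: 4.0
tool_pos: [0.4723, -0.2516, 0.0156]
orientation: [-2.278, -2.163, 0.0]
force: [0.8, 0.1, -0.3]
opening: 0.0335
gripper_force: 0.0
```

```bash
python3 plan.py .4662 .0211 .014 .117
```

```text
turn [-1.000e-04 -0.000e+00 -1.075e-01] q6-> -0.7
turn [-0.0000e+00  1.0000e-04  1.8925e+00] q6-> 2.44
shift [ 1.3599 -0.101   0.008 ] max/5: 1.3598775189950476 pos [ 0.4723 -0.2516  0.0156] F [ 0.8  0.1 -0.3] q [-0.59  0.16  1.85 -0.    1.13 -0.53] t 4.0
tool y yaw -0.0519 R [[0.052, 0.999, -0.0], [0.999, -0.052, 0.0], [0.0, -0.0, -1.0]]
```

>>> jog_arm(
  rows=[
    [[0,0,0],[0,0,0]],
    [[0,0,0],[0,0,0]],
    [[0,0,0],[0,0,0]],
    [[0,0,0],[0,0,0]],
    [[0,0,0],[0,0,0]],
  ],
)

```text
t: 4.5
tool_pos: [0.4715, -0.2515, 0.0156]
orientation: [-2.278, -2.162, 0.001]
force: [-5.4, 0.4, 5.1]
opening: 0.0156
gripper_force: 50.0
```

>>> jog_arm(
  rows=[
    [[0.05,-0.004,0],[0,0,-0.004]],
    [[0.13,-0.01,0],[0,0,-0.01]],
    [[0.22,-0.016,0],[0,0,-0.017]],
    [[0.31,-0.023,0],[0,0,-0.024]],
    [[0.4,-0.03,0],[0,0,-0.031]],
  ],
)

```text
t: 5.0
tool_pos: [0.4703, -0.1697, 0.0156]
orientation: [2.224, 2.219, 0.0]
force: [1.8, -2.4, -2.4]
opening: 0.0155
gripper_force: 50.1
```

```bash
python3 plan.py .4662 .0211 .0156 .117
```

```text
turn [ 0.0001  0.0001 -0.0758] q6-> -0.57
turn [ 1.0000e-04 -1.0000e-04  1.9242e+00] q6-> 2.58
shift [ 9.541e-01 -2.270e-02 -3.000e-04] max/5: 0.9541125857971503 pos [ 0.4703 -0.1697  0.0156] F [ 1.8 -2.4 -2.4] q [-0.45  0.07  1.95 -0.    1.13 -0.45] t 5.0
tool y yaw -0.0021 R [[0.002, 1.0, 0.0], [1.0, -0.002, -0.0], [-0.0, 0.0, -1.0]]
```

>>> jog_arm(
  rows=[
    [[0.09,-0.002,0],[0,0,-0.007]],
    [[0.18,-0.004,0],[0,0,-0.014]],
    [[0.27,-0.006,0],[0,0,-0.021]],
    [[0.36,-0.008,0],[0,0,-0.028]],
    [[0.45,-0.01,0],[0,0,-0.035]],
  ],
)

```text
t: 5.5
tool_pos: [0.4683, -0.0796, 0.0155]
orientation: [2.161, 2.28, -0.0]
force: [-0.2, -3.6, -1.8]
opening: 0.0158
gripper_force: 50.1
```

```bash
python3 plan.py .4662 .0211 .0156 .117
```

```text
turn [-0.      0.0001 -0.0406] q6-> -0.39
turn [2.0000e-04 0.0000e+00 1.9594e+00] q6-> 2.75
shift [ 5.036e-01  1.620e-02 -4.000e-04] max/5: 0.5035600504259363 pos [ 0.4683 -0.0796  0.0155] F [-0.2 -3.6 -1.8] q [-0.28 -0.    2.02 -0.    1.12 -0.33] t 5.5
tool y yaw 0.0533 R [[-0.053, 0.999, -0.0], [0.999, 0.053, -0.0], [-0.0, -0.0, -1.0]]
```

>>> jog_arm(
  rows=[
    [[0.09,0.003,0],[0,0,-0.008]],
    [[0.18,0.006,0],[0,0,-0.016]],
    [[0.27,0.009,0],[0,0,-0.024]],
    [[0.36,0.012,0],[0,0,-0.032]],
    [[0.43,0.014,0],[0,0,-0.04]],
  ],
)

```text
t: 6.0
tool_pos: [0.4665, 0.0064, 0.0156]
orientation: [-2.088, -2.347, 0.0]
force: [1.4, -4.3, -2.1]
opening: 0.0156
gripper_force: 50.2
```

>>> jog_arm(
  rows=[
    [[0.04,0.002,0],[0,0,0]],
    [[0.07,0.002,0],[0,0,0]],
    [[0.07,0.002,0],[0,0,0]],
    [[0.07,0.002,0],[0,0,0]],
  ],
)

```text
t: 6.4
tool_pos: [0.4656, 0.0191, 0.0155]
orientation: [-2.09, -2.344, -0.001]
force: [-0.6, 2.8, -1.4]
opening: 0.0159
gripper_force: 50.0
```

```bash
python3 plan.py .4662 .0211 .0156 .117;  python3 - <<'E'
from plant import imaging
import cv2,pickle
from h import *
c=imaging.read_camera("scene");w=imaging.read_camera("wrist")
pickle.dump({"scene":c,"wrist":w},open("cam1.pkl","wb"))
cv2.imwrite("pics/s1.png",np.hstack([top(c,.01,.4,.75,-.12,.18),top(w,.01,.4,.75,-.12,.18)])[:,:,::-1])
for n,q in(("s",c),("w",w)):
    a=top(q,.01,.4,.75,-.12,.18);m=(a.min(2)>(205 if n=="s" else 150)).astype(np.uint8)
    m=cv2.morphologyEx(m,cv2.MORPH_CLOSE,np.ones((9,9)));print(rect(m,.4,-.12))
E
```

```text
turn [-0.0003 -0.0007 -0.0015] q6-> -0.19
turn [-1.0000e-03  4.0000e-04  1.9985e+00] q6-> 2.95
shift [ 0.0098  0.004  -0.0003] max/5: 0.009793409420537484 pos [0.4656 0.0191 0.0155] F [-0.6  2.8 -1.4] q [-0.07 -0.03  2.04  0.    1.13 -0.19] t 6.4
tool y yaw 0.1147 R [[-0.114, 0.993, -0.001], [0.993, 0.114, 0.001], [0.001, -0.0, -1.0]]
(array([0.5672, 0.0277]), array([218.7, 128.4]), 6.241915225982666, np.int32(20688))
(array([0.5397, 0.0398]), array([166.1, 106.8]), 6.271077632904053, np.int32(12652))
```

View pics/s1.png

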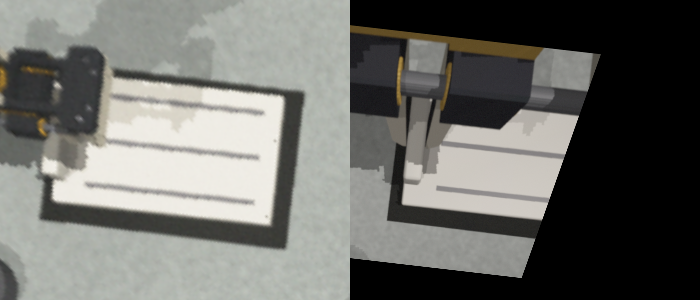

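The rest is on the mat, about 5 mm short in y and 0.4° short in yaw. I'll nudge it in, then release.

>>> jog_arm(
  rows=[
    [[0.015,0.002,0],[0,0,-0.003]],
    [[0.03,0.002,0],[0,0,-0.006]],
    [[0.03,0.002,0],[0,0,-0.006]],
    [[0.03,0.002,0],[0,0,-0.006]],
  ],
)

```text
t: 6.9
tool_pos: [0.4656, 0.0245, 0.0155]
orientation: [2.08, 2.355, -0.0]
force: [1.1, -2.5, -4.3]
opening: 0.0152
gripper_force: 50.1
```

>>> jog_arm(
  rows=[
    [[0,0,0],[0,0,0]],
    [[0,0,0],[0,0,0]],
    [[0,0,0],[0,0,0]],
    [[0,0,0],[0,0,0]],
    [[0,0,0],[0,0,0]],
  ],
  hand=-0.2,
)

```text
t: 7.4
tool_pos: [0.4658, 0.0247, 0.0158]
orientation: [2.079, 2.355, 0.0]
force: [-0.4, -0.8, -0.9]
opening: 0.0513
gripper_force: 0.0
```

>>> jog_arm(
  rows=[
    [[0,0,-0.1],[0,0,0]],
    [[0,0,-0.3],[0,0,0]],
    [[0,0,-0.55],[0,0,0]],
    [[0,0,-0.8],[0,0,0]],
    [[0,0,-1],[0,0,0]],
  ],
  hand=-1,
)

```text
t: 7.9
tool_pos: [0.466, 0.0246, 0.2189]
orientation: [2.078, 2.353, 0.003]
force: [0.9, 0.2, -0.4]
opening: 0.0903
gripper_force: 0.0
```

```bash
python3 plan.py .543 .328 .25 1.13
```

```text
turn [ 0.0014  0.0011 -0.6404] q6-> -1.19
turn [ 1.3000e-03 -1.6000e-03  1.3596e+00] q6-> 1.95
shift [ 1.4575  0.57   -0.1545] max/5: 1.4574921891791506 pos [0.466  0.0246 0.2189] F [ 0.9  0.2 -0.4] q [-0.06 -0.24  1.85  0.    1.53 -0.18] t 7.9
tool y yaw 0.1241 R [[-0.124, 0.992, 0.003], [0.992, 0.124, -0.0], [-0.0, 0.003, -1.0]]
```

>>> jog_arm(
  rows=[
    [[0.2,0.08,-0.03],[0,0,-0.09]],
    [[0.4,0.16,-0.06],[0,0,-0.18]],
    [[0.6,0.24,-0.09],[0,0,-0.27]],
    [[0.8,0.32,-0.12],[0,0,-0.36]],
    [[1,0.4,-0.15],[0,0,-0.45]],
  ],
)

```text
t: 8.4
tool_pos: [0.5204, 0.2348, 0.2459]
orientation: [1.127, 2.932, 0.0]
force: [0.4, -0.7, 0.9]
opening: 0.0928
gripper_force: 0.0
```

```bash
python3 plan.py .543 .328 .25 1.13
```

```text
turn [ 1.000e-04  1.000e-04 -1.867e-01] q6-> -0.8
turn [ 2.0000e-04 -2.0000e-04  1.8133e+00] q6-> 2.35
shift [ 0.2284  0.4216 -0.0205] max/5: 0.42159470635550955 pos [0.5204 0.2348 0.2459] F [ 0.4 -0.7  0.9] q [ 0.33  0.04  1.53 -0.    1.57 -0.5 ] t 8.4
tool y yaw 0.8367 R [[-0.742, 0.67, 0.0], [0.67, 0.742, 0.0], [-0.0, 0.0, -1.0]]
```

>>> jog_arm(
  rows=[
    [[0.08,0.14,0],[0,0,-0.08]],
    [[0.16,0.28,0],[0,0,-0.15]],
    [[0.22,0.4,0],[0,0,-0.18]],
    [[0.22,0.4,0],[0,0,-0.18]],
    [[0.22,0.4,0],[0,0,-0.18]],
  ],
)

```text
t: 8.9
tool_pos: [0.5414, 0.3218, 0.245]
orientation: [-0.712, -3.059, 0.001]
force: [-0.5, -0.2, 1.0]
opening: 0.0926
gripper_force: 0.0
```

```bash
python3 plan.py .543 .328 .15 1.13; python3 - <<'E'
from plant import imaging
import cv2,pickle
from h import *
d={n:imaging.read_camera(n) for n in("wrist","scene","side")}
pickle.dump(d,open("cam2.pkl","wb"))
w=d["wrist"];cv2.imwrite("pics/w2.png",w["frame"][:,:,::-1])
for n in("scene","side"):
    a=top(d[n],.01,.4,.75,-.12,.18);m=(a.min(2)>(200)).astype(np.uint8)
    m=cv2.morphologyEx(m,cv2.MORPH_CLOSE,np.ones((9,9)));print(n,rect(m,.4,-.12))
cv2.imwrite("pics/s2.png",top(d["scene"],.01,.4,.75,-.12,.18)[:,:,::-1])
E
```

```text
turn [-0.0007 -0.0003 -0.0103] q6-> -0.67
turn [-5.0000e-04  1.1000e-03  1.9897e+00] q6-> 2.47
shift [0.0063 0.0317 0.4752] max/5: 0.47520344206233883 pos [0.5414 0.3218 0.245 ] F [-0.5 -0.2  1. ] q [ 0.46  0.2   1.36 -0.    1.58 -0.66] t 8.9
tool y yaw 1.1137 R [[-0.897, 0.441, -0.001], [0.441, 0.897, -0.001], [0.0, -0.001, -1.0]]
scene (array([0.5394, 0.0304]), array([188.6, 127.7]), 6.263490676879883, np.int32(15792))
side (array([0.5455, 0.038 ]), array([168.7, 144.9]), 3.130244731903076, np.int32(12622))
```

View pics/w2.png

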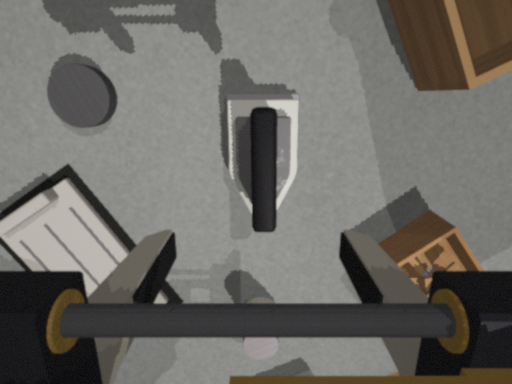

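View pics/s2.png

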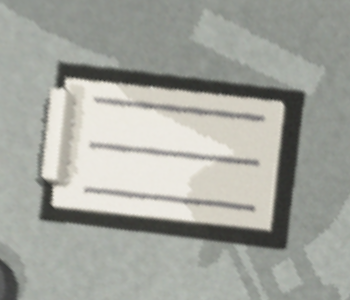

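The rest sits at (0.5686, 0.0336) with yaw 6.3°, which is well centred on the mat. In the wrist view the iron's handle runs along column 264 from row 108 to 230, and the rear sole corners are at (228,98) and (298,95).

```bash
python3 - <<'E'
import pickle
from h import *
w=pickle.load(open("cam2.pkl","rb"))["wrist"]
a=ray(w,(263.5,108),.099);b=ray(w,(264,228),.099);L=ray(w,(251,160),.099);R=ray(w,(277,160),.099)
print("handle",a.round(4),b.round(4),((a+b)/2).round(4),np.linalg.norm(a-b),"width",np.linalg.norm(L-R),"yaw",np.arctan2(*(b-a)[::-1]))
for z in(0,.01,.03):
  p,q=ray(w,(228,98),z),ray(w,(298,95),z);print(z,p.round(4),q.round(4),((p+q)/2).round(4),np.linalg.norm(p-q),np.arctan2(*(p-q)[::-1])+np.pi/2)
s=pickle.load(open("cam0.pkl","rb"))["scene"]
# dark handle mask, near threshold, wrist
m=(w["frame"].max(2)<45).astype(np.uint8);m[:100]=0;m[240:]=0;m[:,:235]=0;m[:,300:]=0
print(rect(m,0,0,1))
E
python3 plan.py .543 .328 .15 1.13
```

```text
handle [0.4816 0.3588] [0.5918 0.3061] [0.5367 0.3325] 0.12211235440396402 width 0.02564023646727667 yaw -0.4461016158035594
0 [0.4557 0.3248] [0.4904 0.4035] [0.4731 0.3641] 0.08596542933909355 -0.4149075598088814
0.01 [0.4561 0.3256] [0.4899 0.4024] [0.473 0.364] 0.08387630095772387 -0.41490755980888183
0.03 [0.4567 0.3273] [0.4888 0.4002] [0.4728 0.3637] 0.07969804419498425 -0.41490755980888183
(array([263., 169.]), array([ 26., 122.]), 0.0, np.int32(2352))
turn [-0.0001  0.0001 -0.0115] q6-> -0.68
turn [1.0000e-04 2.0000e-04 1.9885e+00] q6-> 2.46
shift [0.0106 0.0356 0.4788] max/5: 0.47879251778953447 pos [0.5417 0.3207 0.2458] F [-0.3 -0.3  0.1] q [ 0.45  0.2   1.36 -0.    1.58 -0.66] t 9.05
tool y yaw 1.1119 R [[-0.897, 0.443, 0.0], [0.443, 0.897, -0.0], [-0.0, -0.0, -1.0]]
```

```bash
python3 plan.py .545 .3285 .069 1.129
```

```text
turn [-0.0001  0.0001 -0.0109] q6-> -0.68
turn [1.0000e-04 2.0000e-04 1.9891e+00] q6-> 2.47
shift [0.0028 0.0424 0.8838] max/5: 0.8837923897290509 pos [0.5417 0.3207 0.2458] F [-0.3 -0.3  0.1] q [ 0.45  0.2   1.36 -0.    1.58 -0.66] t 9.05
tool y yaw 1.1119 R [[-0.897, 0.443, 0.0], [0.443, 0.897, -0.0], [-0.0, -0.0, -1.0]]
```

>>> jog_arm(
  rows=[
    [[0,0.04,0.15],[0,0,-0.01]],
    [[0,0.04,0.3],[0,0,-0.01]],
    [[0,0.04,0.45],[0,0,-0.01]],
    [[0,0.04,0.5],[0,0,-0.01]],
    [[0,0.04,0.5],[0,0,-0.01]],
  ],
)

```text
t: 9.55
tool_pos: [0.5442, 0.3275, 0.144]
orientation: [-0.689, -3.062, 0.004]
force: [-0.4, -0.0, 0.3]
opening: 0.0933
gripper_force: 0.0
```

```bash
python3 plan.py .545 .3285 .069 1.129
```

```text
turn [-0.0018 -0.0014 -0.0006] q6-> -0.67
turn [-0.0021  0.0028  1.9994] q6-> 2.47
shift [-0.0025  0.0072  0.3749] max/5: 0.3748620468550363 pos [0.5442 0.3275 0.144 ] F [-0.4 -0.   0.3] q [ 0.46  0.27  1.47 -0.    1.41 -0.67] t 9.55
tool y yaw 1.1281 R [[-0.904, 0.428, -0.003], [0.428, 0.904, -0.002], [0.002, -0.003, -1.0]]
```

>>> jog_arm(
  rows=[
    [[0,0.006,0.12],[0,0,0]],
    [[0,0.006,0.24],[0,0,0]],
    [[0,0.006,0.35],[0,0,0]],
    [[0,0.006,0.37],[0,0,0]],
    [[0,0.006,0.37],[0,0,0]],
  ],
)

```text
t: 10.05
tool_pos: [0.5463, 0.3299, 0.0728]
orientation: [0.688, 3.065, 0.001]
force: [-0.7, -0.4, 0.4]
opening: 0.0931
gripper_force: 0.0
```

>>> jog_arm(
  rows=[
    [[0,0,0],[0,0,0]],
    [[0,0,0],[0,0,0]],
    [[0,0,0],[0,0,0]],
    [[0,0,0],[0,0,0]],
    [[0,0,0],[0,0,0]],
  ],
  hand=1,
  squeeze=45,
)

```text
t: 10.55
tool_pos: [0.5459, 0.3301, 0.072]
orientation: [0.688, 3.065, 0.0]
force: [-0.5, 0.2, 0.6]
opening: 0.0576
gripper_force: 0.0
```

>>> jog_arm(
  rows=[
    [[0,0,0],[0,0,0]],
    [[0,0,0],[0,0,0]],
    [[0,0,0],[0,0,0]],
    [[0,0,0],[0,0,0]],
    [[0,0,0],[0,0,0]],
  ],
)

```text
t: 11.05
tool_pos: [0.5457, 0.3293, 0.0714]
orientation: [-0.688, -3.065, 0.002]
force: [-0.6, -2.6, 2.1]
opening: 0.026
gripper_force: 45.0
```

>>> jog_arm(
  rows=[
    [[0,0,0],[0,0,0]],
    [[0,0,0],[0,0,0]],
    [[0,0,0],[0,0,0]],
  ],
)

```text
t: 11.35
tool_pos: [0.5457, 0.3294, 0.0714]
orientation: [-0.688, -3.065, 0.002]
force: [-1.3, -5.7, 1.6]
opening: 0.0258
gripper_force: 45.0
```

```bash
python3 plan.py .5766 .0344 .15 1.682
```

```text
turn [-7.00e-04 -2.00e-04 -3.52e-01] q6-> -1.22
turn [-2.000e-04  9.000e-04  1.648e+00] q6-> 1.92
shift [-0.7703 -1.2677 -0.3914] max/5: 1.2676767686408008 pos [0.5457 0.3294 0.0714] F [-1.3 -5.7  1.6] q [ 0.46  0.34  1.52 -0.    1.28 -0.67] t 11.35
tool y yaw 1.1291 R [[-0.904, 0.427, -0.0], [0.427, 0.904, -0.001], [-0.0, -0.001, -1.0]]
```

>>> jog_arm(
  rows=[
    [[0,0,-0.05],[0,0,0]],
    [[0,0,-0.15],[0,0,0]],
    [[0,0,-0.25],[0,0,0]],
    [[0,0,-0.35],[0,0,0]],
    [[0,0,-0.4],[0,0,0]],
  ],
)

```text
t: 11.85
tool_pos: [0.5463, 0.3309, 0.1537]
orientation: [0.687, 3.064, 0.003]
force: [-0.6, 0.4, -5.2]
opening: 0.0256
gripper_force: 45.0
```

>>> jog_arm(
  rows=[
    [[-0.05,-0.08,0],[0,0,-0.02]],
    [[-0.15,-0.25,0],[0,0,-0.07]],
    [[-0.25,-0.42,0],[0,0,-0.12]],
    [[-0.35,-0.59,0],[0,0,-0.17]],
    [[-0.45,-0.76,0],[0,0,-0.22]],
  ],
)

```text
t: 12.35
tool_pos: [0.5616, 0.153, 0.1509]
orientation: [-0.145, -3.137, -0.001]
force: [0.5, 1.0, -5.3]
opening: 0.0256
gripper_force: 45.0
```

```bash
python3 plan.py .5766 .0344 .15 1.682
```

```text
turn [ 0.0003 -0.0006 -0.1295] q6-> -1.5
turn [-9.0000e-04 -4.0000e-04  1.8705e+00] q6-> 1.64
shift [-0.1293 -0.5837  0.0042] max/5: 0.583691382491948 pos [0.5616 0.153  0.1509] F [ 0.5  1.  -5.3] q [ 0.18  0.12  1.62  0.    1.4  -1.3 ] t 12.35
tool y yaw 1.4787 R [[-0.996, 0.092, -0.001], [0.092, 0.996, 0.0], [0.001, 0.0, -1.0]]
```

>>> jog_arm(
  rows=[
    [[-0.04,-0.16,0],[0,0,-0.04]],
    [[-0.08,-0.32,0],[0,0,-0.08]],
    [[-0.11,-0.48,0],[0,0,-0.115]],
    [[-0.13,-0.57,0],[0,0,-0.13]],
    [[-0.13,-0.58,0],[0,0,-0.13]],
  ],
)

```text
t: 12.85
tool_pos: [0.5768, 0.0339, 0.151]
orientation: [0.167, -3.136, 0.0]
force: [0.2, -0.2, -6.5]
opening: 0.0256
gripper_force: 45.0
```

>>> jog_arm(
  rows=[
    [[0,0,0.05],[0,0,0]],
    [[0,0,0.1],[0,0,0]],
    [[0,0,0.15],[0,0,0]],
    [[0,0,0.2],[0,0,0]],
    [[0,0,0.2],[0,0,0]],
  ],
)

```text
t: 13.35
tool_pos: [0.5752, 0.0368, 0.1088]
orientation: [0.171, -3.133, -0.001]
force: [-0.3, 0.7, -6.4]
opening: 0.0258
gripper_force: 45.0
```

```bash
python3 plan.py .5766 .0344 .0814 1.682; python3 - <<'E'
from plant import imaging
import cv2,pickle
from h import *
d={n:imaging.read_camera(n) for n in("wrist","scene","side")}
pickle.dump(d,open("cam3.pkl","wb"))
w=d["wrist"]["frame"][:,100:400];s=d["scene"]["frame"][150:342,180:372];
cv2.imwrite("pics/v3.png",np.hstack([w,cv2.resize(s,(384,384))])[:,:,::-1])
E
```

```text
turn [ 0.0004 -0.0027 -0.0013] q6-> -1.71
turn [-4.2000e-03 -6.0000e-04  1.9986e+00] q6-> 1.43
shift [-0.0064 -0.0129  0.1371] max/5: 0.13712920620396143 pos [0.5752 0.0368 0.1088] F [-0.3  0.7 -6.4] q [-0.03  0.15  1.67  0.    1.32 -1.7 ] t 13.35
tool y yaw 1.6799 R [[-0.994, -0.109, -0.004], [-0.109, 0.994, 0.0], [0.004, 0.001, -1.0]]
```

View pics/v3.png

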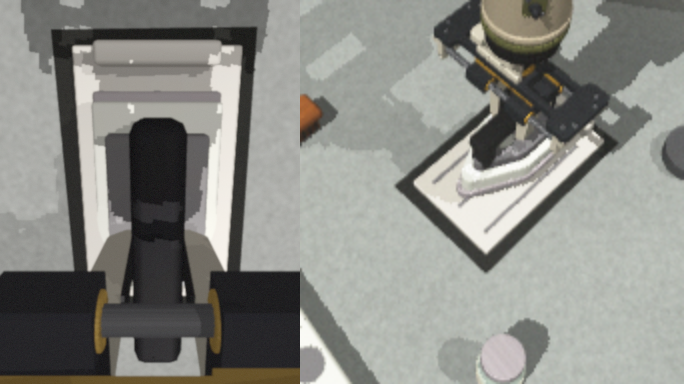

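The wrist view shows the iron in line with the rest: bar columns 95–221 (centre 158) against the iron's rear at 93–222. I'll check the fore-aft position from the rear sole edge at about row 97.

```bash
python3 - <<'E'
import pickle
from h import *
w=pickle.load(open("cam3.pkl","rb"))["wrist"]
u=np.array([np.cos(.11),np.sin(.11)]);n=np.array([-u[1],u[0]])
p0=np.array([.5686,.0336]);seat=p0+.008*u;tcp=np.array([.5752,.0368])
for z in(.037,.045):
  p,q=ray(w,(193,95),z),ray(w,(322,95),z);r=(p+q)/2;print("iron rear",z,r.round(4),np.linalg.norm(p-q),"rel tcp",(r-tcp)@u,(r-tcp)@n,"edge yaw",np.arctan2(*(p-q)[::-1]))
p,q=ray(w,(195,41),.034),ray(w,(321,41),.034);print("bar outer top",((p+q)/2-p0)@u,((p+q)/2-p0)@n,np.arctan2(*(p-q)[::-1]),np.linalg.norm(p-q))
print("seat",seat)
E
```

```text
iron rear 0.037 [0.4943 0.0293] 0.09166673103903085 rel tcp -0.08124042142329607 0.0014350744820065364 edge yaw -1.460574662967992
iron rear 0.045 [0.4943 0.0293] 0.08859257704919535 rel tcp -0.0812022474705146 0.0014271142219785184 edge yaw -1.4605746629679903
bar outer top -0.10988162147054399 0.004225105763433364 -1.4604946478966312 0.0866694270598412
seat [0.57655165 0.03447823]
```

The iron is centred to about 1 mm already, so I'll go straight down.

>>> jog_arm(
  rows=[
    [[0,0,0.03],[0,0,0]],
    [[0,0,0.06],[0,0,0]],
    [[0,0,0.085],[0,0,0]],
    [[0,0,0.1],[0,0,0]],
    [[0,0,0.11],[0,0,0]],
  ],
)

```text
t: 14.0
tool_pos: [0.5766, 0.0361, 0.089]
orientation: [0.17, -3.136, -0.0]
force: [-1.0, 0.6, -6.3]
opening: 0.0252
gripper_force: 45.0
```

>>> jog_arm(
  rows=[
    [[0,0,0.005],[0,0,0]],
    [[0,0,0.01],[0,0,0]],
    [[0,0,0.01],[0,0,0]],
    [[0,0,0.01],[0,0,0]],
  ],
)

```text
t: 14.4
tool_pos: [0.5771, 0.0361, 0.0879]
orientation: [-0.17, 3.137, -0.0]
force: [0.5, 0.2, -6.1]
opening: 0.026
gripper_force: 45.0
```

```bash
python3 plan.py .5752 .0368 .0814 1.682
```

```text
turn [-0.      0.0002 -0.0018] q6-> -1.71
turn [3.0000e-04 1.0000e-04 1.9982e+00] q6-> 1.43
shift [0.0091 0.0043 0.0323] max/5: 0.032255406743155794 pos [0.5771 0.0361 0.0879] F [ 0.5  0.2 -6.1] q [-0.03  0.17  1.69 -0.    1.28 -1.71] t 14.4
tool y yaw 1.6791 R [[-0.994, -0.108, 0.0], [-0.108, 0.994, -0.0], [-0.0, -0.0, -1.0]]
```

>>> jog_arm(
  rows=[
    [[0,0,0.008],[0,0,0]],
    [[0,0,0.016],[0,0,0]],
    [[0,0,0.022],[0,0,0]],
    [[0,0,0.028],[0,0,0]],
    [[0,0,0.028],[0,0,0]],
  ],
)

```text
t: 14.9
tool_pos: [0.5768, 0.0361, 0.0817]
orientation: [0.17, -3.137, -0.0]
force: [-0.4, -1.0, -6.1]
opening: 0.0255
gripper_force: 45.0
```

>>> jog_arm(
  rows=[
    [[0,0,0.003],[0,0,0]],
    [[0,0,0.006],[0,0,0]],
    [[0,0,0.006],[0,0,0]],
  ],
)

```text
t: 15.2
tool_pos: [0.5772, 0.0361, 0.0812]
orientation: [-0.17, 3.136, -0.0]
force: [-1.4, 0.2, -3.8]
opening: 0.0252
gripper_force: 45.0
```

Contact is starting. I'll lower slightly more, then release.

>>> jog_arm(
  rows=[
    [[0,0,0.003],[0,0,0]],
    [[0,0,0.006],[0,0,0]],
    [[0,0,0.006],[0,0,0]],
  ],
)

```text
t: 15.5
tool_pos: [0.5774, 0.036, 0.0811]
orientation: [-0.17, 3.136, -0.0]
force: [-5.9, -1.3, 6.6]
opening: 0.0257
gripper_force: 45.0
```

>>> jog_arm(
  rows=[
    [[0,0,0],[0,0,0]],
    [[0,0,0],[0,0,0]],
    [[0,0,0],[0,0,0]],
    [[0,0,0],[0,0,0]],
    [[0,0,0],[0,0,0]],
  ],
  hand=-1,
)

```text
t: 16.0
tool_pos: [0.577, 0.0362, 0.0796]
orientation: [-0.17, 3.137, 0.0]
force: [0.2, 0.6, -0.1]
opening: 0.0612
gripper_force: 0.0
```

>>> jog_arm(
  rows=[
    [[0,0,0],[0,0,0]],
    [[0,0,-0.05],[0,0,0]],
    [[0,0,-0.25],[0,0,0]],
    [[0,0,-0.45],[0,0,0]],
    [[0,0,-0.65],[0,0,0]],
  ],
)

```text
t: 16.5
tool_pos: [0.5767, 0.0362, 0.2118]
orientation: [-0.17, 3.137, -0.0]
force: [0.8, -0.3, -0.3]
opening: 0.0928
gripper_force: 0.0
```

>>> jog_arm(
  rows=[
    [[0,0,0],[0,0,0]],
    [[0,0,0],[0,0,0]],
    [[0,0,0],[0,0,0]],
  ],
)

```text
t: 16.8
tool_pos: [0.5763, 0.0362, 0.2086]
orientation: [0.17, -3.135, -0.0]
force: [-0.5, -0.0, 0.0]
opening: 0.0932
gripper_force: 0.0
```

```bash
python3 plan.py .5752 .0368 .2 1.682; python3 - <<'E'
from plant import imaging
import cv2
from h import *
w=imaging.read_camera("wrist");c=imaging.read_camera("scene")
cv2.imwrite("pics/v4.png",np.hstack([w["frame"][:,100:400],cv2.resize(c["frame"][150:342,180:372],(384,384))])[:,:,::-1])
E
```

```text
turn [ 0.0001 -0.0011 -0.0019] q6-> -1.71
turn [-1.7000e-03 -2.0000e-04  1.9981e+00] q6-> 1.43
shift [0.0049 0.0038 0.0431] max/5: 0.04308162108814745 pos [0.5763 0.0362 0.2086] F [-0.5 -0.   0. ] q [-0.03  0.08  1.56  0.    1.5  -1.71] t 16.8
tool y yaw 1.6791 R [[-0.994, -0.108, -0.002], [-0.108, 0.994, 0.0], [0.002, 0.0, -1.0]]
```

View pics/v4.png

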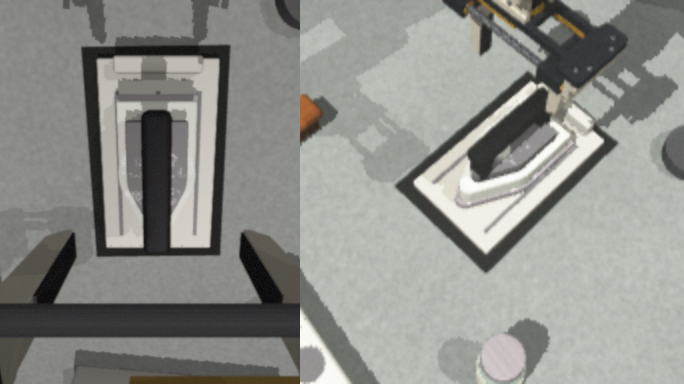

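The iron stands centred and in line on the rest (handle at column 156, bar at columns 113–204). The rest is centred on the mat and the gripper is clear.

```bash
python3 -c "
from plant import robot
print(robot.close_job())"
```

```text
the job is handed in; nothing more can be done
None
```

I slid the rest onto the mat, set the iron upright and in line on its free face with the nose away from the bar, released it, and handed the job in after about 17 s of the 64 s allowed; my last camera measurements put the rest within about 2 mm of the mat's centre and the iron within a few millimetres of the seat's centre, but the hand-in returned no verdict.

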